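# Hold a resin pen blank in the inspection beam

## Task

Draw the amber resin pen blank straight out of the wooden rack, gripping it near its top and only by its two frosted faces (fingers must never touch the clear faces), and carry it to the inspection lamp. Hold it upright and still about midway between lamp and screen with the dark speck inside it centred in the light beam, its clear faces square to the beam and your fingers above the light, and finish while still holding it there in the air, touching nothing else with it. Leave the other pen blanks, the wax tin and the round wooden disc where they are.

Things in the scene. Friction and masses are not known exactly. Their poses are not given: they have to be found in the camera images.
- blank: amber resin pen blank, square bar 20 x 20 x 130 mm, about 60 g, upright and loose in a rack pocket (lower 35 mm inside, top 145 mm above the bench). Origin: centre of its lower end; z up its length. Frosted off-white faces look along its +x and -x, 20 mm apart: grip these. Clear amber faces look along +y and -y, 20 mm apart: no fingers there. Frosted strips are 16 mm wide, 2 mm proud
- speck (a point): the dark bark speck, 11 mm across, seen through the clear faces; on the blank's long axis, 50 mm above its lower end (80 mm below its top). Axes as the blank's
- rack: dark wooden block fixed to the bench, 70 (x) x 220 (y) x 50 mm (z); origin: centre of its underside. Three square pockets in its top, 24 mm wide, 35 mm deep, at y = -70, 0, +70 mm, hold the amber blank and two other pen blanks in any order; x of the amber blank lies along x of the rack within 0.1 rad
- rig: inspection lamp fixed to the bench; origin: centre of the underside of its base plate, 110 (x) x 300 (y) x 14 mm (z). Black lamp at its +y end, 70 mm wide, 134 mm high, lens rim at y = +80 mm; white upright screen at its -y end, 110 mm wide, 162 mm high, face at y = -80 mm. The 160 mm between are free; the beam runs along y
- beam (a point): the middle of the light beam, half way between lens and screen, 100 mm above the bench over the rig's middle; the beam runs along this point's y axis, x is level across the beam, z is up. The light is 26 mm across
- walnut_blank: a brown wooden pen blank, 20 x 20 x 125 mm, in another pocket of the rack; origin at its lower end. Leave it
- painted_blank: a blue pen blank, 20 x 20 x 120 mm, in another pocket of the rack; origin at its lower end. Leave it
- wax_tin: a yellow wax tin, 70 mm wide, 45 mm high; origin at its underside. Leave it
- bowl_blank: a round disc of pale wood, 150 mm wide, 45 mm high; origin at its underside. Leave it

How it is judged:
On the way:
1. the amber blank is drawn clear of the rack, in the fingers (contact force between the fingers and blank above 1 N and z of blank in the frame of rack above 0.055 m and contact force between blank and rack below 0.1 N), for 0.1 s.
At the end, for the whole second after the job is handed in: Only the fingers hold the blank, still, 83 mm or more above its lower end, that end over 30 mm up; speck within 8 mm of the beam axis and 35 mm of mid-gap (along it); upright and clear faces square to the beam within 0.15 rad; other blanks, tin and disc within 30 mm of their start (contact force between the fingers and blank above 1 N and x of speck in the frame of beam between -0.008 and 0.008 m and z of speck in the frame of beam between -0.008 and 0.008 m and y of speck in the frame of beam between -0.035 and 0.035 m and angle between the y axis of blank and the y axis of beam, either way round below 0.15 rad and angle between blank's own z axis and vertical below 0.15 rad and z of the grasp point in the frame of blank above 0.083 m and height (world z) of blank above 0.03 m and linear speed of blank below 0.02 m/s and angular speed of blank below 0.2 rad/s and contact force between blank and rig below 0.1 N and contact force between blank and rack below 0.1 N and distance of each of walnut_blank, painted_blank, wax_tin, bowl_blank from where it was at the start of the episode below 0.03 m); the arm keeps its last pose, push and grip.
It fails at once if the fingers touch the clear faces of the amber blank (contact force between the fingers and blank_c0 above 0.5 N).
It fails at once if another pen blank, the wax tin or the disc is moved over 40 mm (distance of any of walnut_blank, painted_blank, wax_tin, bowl_blank from where it was at the start of the episode above 0.04 m).
It also fails if it takes over 45 s, if anything falls off the work surface, if the arm or the gripper's body presses on something with over 40 N, if the wrist force passes 120 N, or if a joint passes its speed limit or range.

## Robot

A 7-joint arm with a two-finger parallel gripper is mounted at the origin on the work surface. World frame = base frame: x ahead of the robot, y to its left, z up, the work surface at z = 0. Lengths are in m, angles in rad, forces in N, time in s.
With the tool pointing down it reaches from about 0.375 to 0.925 m from the base axis. Payload 3.1 kg.
Tool frame: the origin (TCP) lies midway between the tips of the shut fingers; the grasp point (between the pads) lies 19 mm behind it; z points along the fingers, y is the line along which they close (so a half turn about z gives the same grasp; the last joint's range is limited). The gripper opens to 85 mm and grips with 20 to 120 N. Pads are 22 mm wide; open, the fingers measure 114 mm over their backs; the gripper's body (76 mm by 85 mm) begins 54 mm behind the grasp point. The pads swing forward as they close: fully open they stand 13 mm farther back than shut.
Start: joints at [1.135, 0.383, 0.044, 1.598, -0.018, 1.161, -0.05], TCP at [0.215, -0.613, 0.199] pointing down, gripper open.
Joint ranges: [-2.61, 2.61], [-0.41, 2.15], [-1.48, 1.57], [0, 2.5], [-1.57, 4.71], [0.05, 1.97], [-2.85, 2.85]. Speed limits (rad/s): [2.79, 2.79, 3.14, 3.14, 3.14, 3.14, 3.14].

## Interface

Orientations are given as [roll, pitch, yaw] about the fixed x, y, z axes, in that order (R = Rz(yaw) Ry(pitch) Rx(roll)).
In Python, from plant import * gives the robot as it stands.
- The arm moves only by the shell command python3 -m creep 'ROWS' [OPENING] [FORCE]. ROWS is JSON, one flat list of numbers, 4 for each row, row after row: the shift along the tool's x, y, z in cm, then the turn about the tool's z in degrees. In form: [tx, ty, tz, turn, tx, ty, tz, turn, ...]. A call has 1 to 10 rows; each row shifts and turns the commanded pose from where the row before left it, along the tool's axes as they then stand; what a row does not reach is not made up. A row lasts 1/12 s, in which the tool goes at most 41.7 mm and 7.16 degrees, less where a joint would pass 70% of its speed; a pose out of reach is approached as far as the arm can. A call is refused whole if a number of a shift passes 4.17 or a number of a turn 7.16, either way. A call with a gripper value outside its range is refused whole. OPENING is the closure, from 0 (fully open) to 1 (shut), set as the call begins (- or left out, the last holds). The fingers move at their own pace and stop on an object; FORCE is the grip in N (left out, the last holds). Time passes only in rows, so rows that do not move let the fingers close. It gives the time, the measured TCP pose, the force, the opening and the grip force at its end, in the units of the state.
- sense(): the state, without advancing time (a new reading comes with each control period).
- capture(name): name is "scene" or "top" or "wrist"; returns a dict with "image" (420x560x3 uint8, red, green, blue), "mtx" (3x3 intrinsics, pixels), "R" (3x3) and "t" (3): a world point X has camera coordinates R X + t. Camera axes: x right, y down, z forward; pixel columns grow to the right and rows downward; lengths in m; the calibration is good to about 2 mm. A picture is of the moment at which its call begins. There is no depth.
- finish_job(): hands the job in; it is judged then, once.
The state is a dict: "clock": time; "qpos": joint angles; "joint_vel": joint speeds; "joint_efforts": joint torques, N m; "tcp_pos": TCP position; "eef_rot": TCP orientation; "wrist_force": force on the tool from outside, world axes, zero at the start; "torque": the same for the moment, N m; "opening": finger opening in m; "grasp_force": force on a finger pad.
Only numpy, scipy, OpenCV 4.12 (cv2) and the standard library are available. Lean on these libraries where they do the work, as an engineer would, in place of code of your own. Each camera call takes 0.05 s, during which the arm holds its last target. There are 200 camera calls.

## Working session

There is one attempt and no reset: what is moved stays moved. The work goes in short steps, Python scripts to look and compute and a shell command to move; the robot and the scene stay as the last step left them, time stands still between calls to the robot, and variables do not carry over. Pictures are saved under pics/ and viewed, at most 10 in all, crops included, and the job is handed in when it is done.

```bash
mkdir -p pics; cat > h.py <<'E'
from plant import *
import numpy as np, cv2, pickle
def snap(n,f):
    c=capture(n); cv2.imwrite('pics/'+f+'.png',c['image'][:,:,::-1]); pickle.dump(c,open('pics/'+f+'.pkl','wb')); return c
def load(f): return pickle.load(open('pics/'+f+'.pkl','rb'))
def ray(c,u,v,z):
    C=-c['R'].T@c['t']; d=c['R'].T@np.linalg.inv(c['mtx'])@[u,v,1.]; return C+d*(z-C[2])/d[2]
def proj(c,X):
    p=c['mtx']@(c['R']@np.array(X)+c['t']); return p[:2]/p[2]
E
python3 - <<'E'
from h import *
a=snap('scene','s0')
b=snap('top','t0')
for c in(a,b): print(-c['R'].T@c['t'])
s=sense();print(s['tcp_pos'],s['eef_rot'],s['clock'])
E
```

```text
[1.18635857 0.47844924 0.73724419]
[0.47562639 0.08597299 1.0913871 ]
[ 0.21510309 -0.61239973  0.19751817] [-3.13923655e+00  1.52474539e-04  3.37903611e-01] 0.1
```

View pics/s0.png

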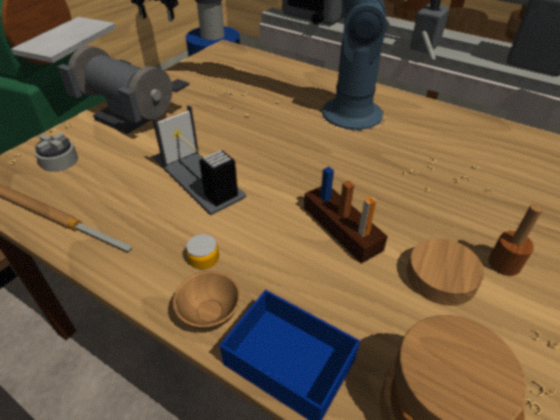

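View pics/t0.png

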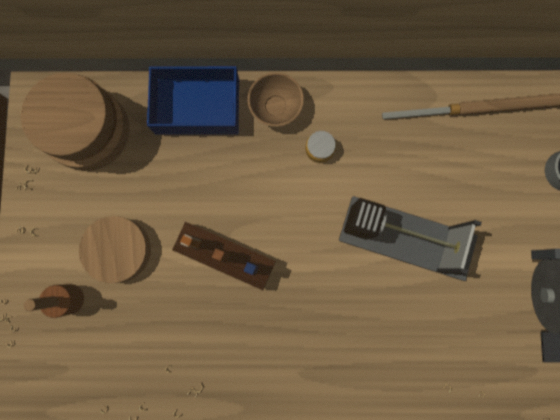

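The amber blank looks to be the left-most in the top view, near (186,240), and at (367,215) in scene. The rig is around (410,238) in top. I'll zoom in on both.

```bash
python3 - <<'E'
from h import *
a=load('s0')['image'];b=load('t0')['image']
f=lambda i,x,y,w,h,s:cv2.resize(i[y:y+h,x:x+w],None,fx=s,fy=s,interpolation=cv2.INTER_CUBIC)
A=f(b,165,215,133,100,3);B=f(b,335,190,160,100,2.5);C=f(a,295,160,100,75,4);
D=f(a,150,100,100,115,2.6)
M=np.zeros((600,800,3),np.uint8)
for im,x,y in((A,0,0),(B,400,0),(C,0,300),(D,400,300)):
    h,w=im.shape[:2];h=min(h,300);w=min(w,400);M[y:y+h,x:x+w]=im[:h,:w]
cv2.imwrite('pics/m1.png',M[:,:,::-1])
E
```

```text
(no output)
```

View pics/m1.png

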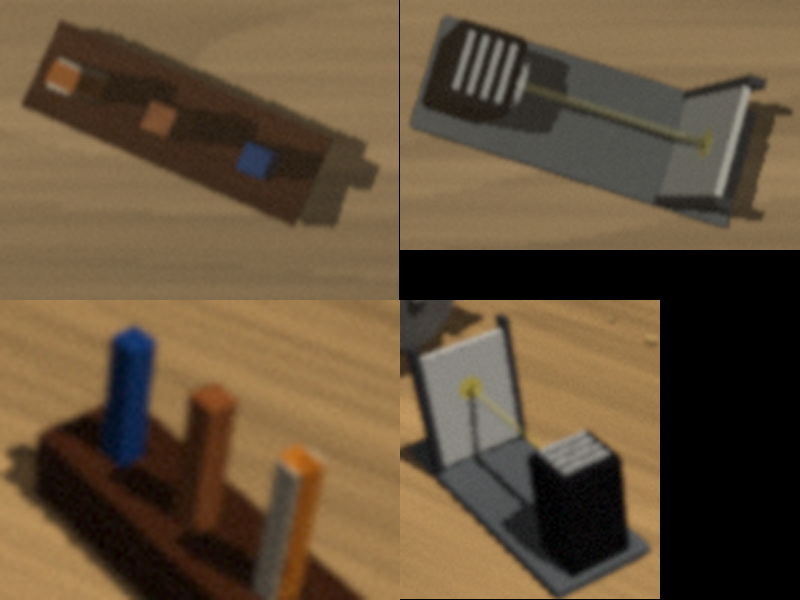

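Top crop: the amber blank's top is at about (186.3,240.7), with white frosted edges on the rack's x sides. The rack's top corners and the rig's plate corners can be read. The lamp is at the left end and the screen at the right.

```bash
python3 - <<'E'
from h import *
b=load('t0')
r=[ray(b,165+x/3,215+y/3,.05) for x,y in((60,22),(23,103),(295,224),(333,143))]
g=[ray(b,335+(x-400)/2.5,190+y/2.5,.014) for x,y in((412,127),(728,227),(445,15))]
P=lambda n,v:print(n,np.round(v,4))
for v in r: P('rack',v)
P('rackc',np.mean(r,0)); P('sides',[np.linalg.norm(r[i]-r[i-1]) for i in range(4)])
d=(r[2]-r[1]+r[3]-r[0]); P('rack long ang',np.arctan2(d[1],d[0]))
P('amber',ray(b,165+64/3,215+77/3,.145)); P('walnut',ray(b,165+159/3,215+120/3,.14)); P('blue',ray(b,165+256/3,215+160/3,.135))
for v in g: P('rig',v)
e=g[1]-g[0];P('len',[np.linalg.norm(e),np.linalg.norm(g[2]-g[0])]);P('ang +y',np.arctan2(-e[1],-e[0]))
P('rigc',(g[1]+g[2])/2)
# beam line
p1=ray(b,335+(705-400)/2.5,190+142/2.5,.1);p2=ray(b,335+(530-400)/2.5,190+88/2.5,.1);P('spot',p1);P('lens',p2);P('mid',(p1+p2)/2);P('len',np.linalg.norm(p1-p2));P('ang',np.arctan2(*(p2-p1)[1::-1]))
P('tin',ray(b,320,146,.045));P('disc',ray(b,115,250,.045))
E
```

```text
rack [0.5728 0.3029 0.05  ]
rack [0.5128 0.3287 0.05  ]
rack [0.4252 0.1276 0.05  ]
rack [0.4839 0.1    0.05  ]
rackc [0.4987 0.2148 0.05  ]
sides [0.2215 0.0653 0.2194 0.0648]
rack long ang -1.9826
amber [0.5268 0.2795 0.145 ]
walnut [0.4983 0.2158 0.14  ]
blue [0.4717 0.1506 0.135 ]
rig [ 0.534  -0.0452  0.014 ]
rig [ 0.4442 -0.3287  0.014 ]
rig [ 0.6375 -0.0772  0.014 ]
len [0.2973 0.1084]
ang +y 1.2639
rigc [ 0.5409 -0.203   0.014 ]
spot [ 0.5171 -0.2798  0.1   ]
lens [ 0.5624 -0.1347  0.1   ]
mid [ 0.5397 -0.2072  0.1   ]
len 0.152
ang 1.2683
tin [7.48e-01 4.00e-04 4.50e-02]
disc [0.5113 0.4585 0.045 ]
```

```bash
python3 -m creep '[0,0,-0.8,-6.7,0,0,-0.8,-6.7,0,0,-0.8,-6.7,0,0,-0.8,-6.7,0,0,-0.8,-6.7,0,0,-0.8,-6.7,0,0,-0.4,-6.8]' 0 && python3 -m creep '[2,0.5,0,0,3.5,0.5,0,0,3.5,0.5,0,0,3.5,0.5,0,0,3.5,0.5,0,0,3.5,0.5,0,0,3.5,0.5,0,0,3.5,0.5,0,0,3.5,0,0,0,3.5,0,0,0]' && python3 -m creep '[3.5,0,0,0,3.5,0,0,0,3.5,0,0,0,3.5,0,0,0,3.5,0,0,0,3.5,0,0,0,3.5,-0.5,0,0,3.5,-1,0,0,3.5,-1,0,0,3.5,-1,0,0]'
```

```text
clock: 0.68
tcp_pos: [0.2154, -0.6133, 0.2513]
eef_rot: [3.141, 0.0, 1.164]
wrist_force: [0.9, -0.4, 0.9]
opening: 0.0854
grasp_force: 0.0
clock: 1.52
tcp_pos: [0.3867, -0.3204, 0.2503]
eef_rot: [-3.141, -0.0, 1.158]
wrist_force: [0.1, 0.2, -0.2]
opening: 0.0855
grasp_force: 0.0
clock: 2.35
tcp_pos: [0.4943, 0.0139, 0.2504]
eef_rot: [-3.141, 0.0, 1.158]
wrist_force: [0.4, -0.8, 0.2]
opening: 0.0855
grasp_force: 0.0
```

```bash
python3 -m creep '[3.2,-0.9,0,0,3.2,-0.9,0,0,3.2,-0.9,0,0,3.2,-0.9,0,0,3.2,-0.9,0,0,3.2,-0.9,0,0,3,-1,0,0,2,-0.8,0,0,0,0,0,0,0,0,0,0]'; python3 - <<'E'
from h import *
w=snap('wrist','w1'); print(-w['R'].T@w['t'])
print(sense()['tcp_pos'],proj(w,[.5268,.2795,.145]),proj(w,[.4983,.2158,.14]))
E
```

```text
clock: 3.18
tcp_pos: [0.5246, 0.2645, 0.2502]
eef_rot: [-3.14, 0.0, 1.162]
wrist_force: [0.8, -0.4, -1.2]
opening: 0.0852
grasp_force: 0.0
[0.55278701 0.32812784 0.42587559]
[0.52545729 0.26232328 0.25006998] [272.34504162 178.41185923] [271.81065704 251.16952486]
```

View pics/w1.png

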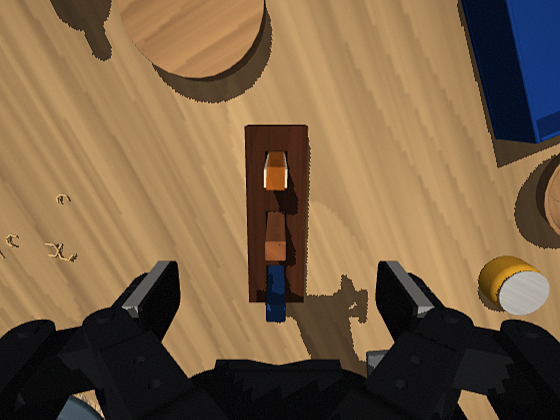

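The wrist view shows the amber blank at about (276,170), with frosted (white) sides left and right, that is along the closing line. I'll zoom to read its top face.

```bash
python3 - <<'E'
from h import *
i=load('w1')['image'][135:215,230:330]
cv2.imwrite('pics/w1z.png',cv2.resize(i,(800,640))[:600,:,::-1])
E
```

```text
(no output)
```

View pics/w1z.png

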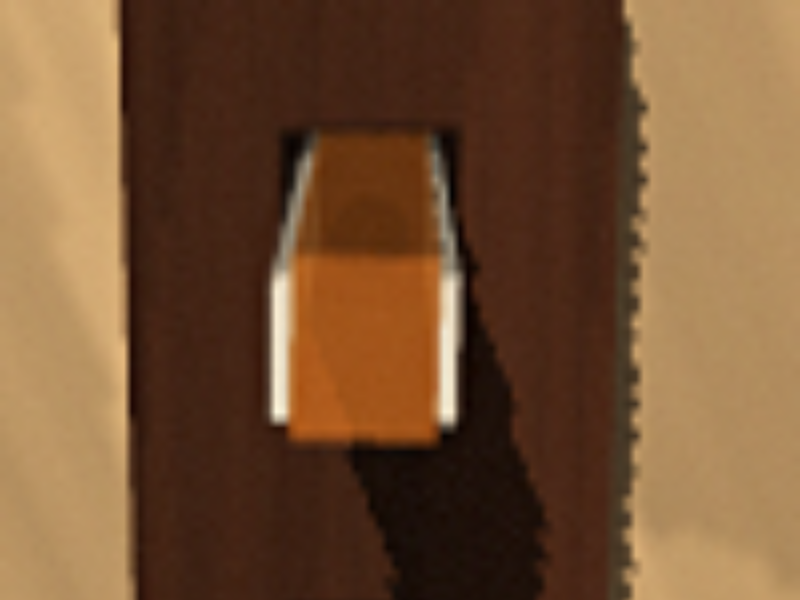

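Zoom: the top face is centred at zoom (365,348), which is pixel (275.6,178.5). Its edges run parallel to the image, so its yaw matches the tool within about 1°.

```bash
python3 - <<'E'
from h import *
from scipy.spatial.transform import Rotation as Ro
w=load('w1');s=sense()
p=ray(w,275.6,178.5,.145);print(p)
q=[ray(w,230+x/8,135+y/8,.145) for x,y in((290,442),(290,254),(440,254),(440,442))]
e=q[1]-q[0];f=q[2]-q[3];print(np.linalg.norm(e),np.arctan2(e[1],e[0]),np.arctan2(f[1],f[0]),np.linalg.norm(q[2]-q[1]))
R=Ro.from_euler('xyz',s['eef_rot']).as_matrix();print(s['tcp_pos'],s['eef_rot'],100*R.T@(p-s['tcp_pos']))
E
```

```text
[0.52933597 0.27831966 0.145     ]
0.020501526309918104 1.1532746653824588 1.168832149479605 0.01595095645032107
[0.52545729 0.26232328 0.25006998] [-3.14099304e+00  1.57884923e-03  1.15885939e+00] [ 1.63770703 -0.27875075 10.50459402]
```

```bash
python3 -m creep '[1.6,-0.28,0,0,0,0,2,0,0,0,3,0,0,0,3,0,0,0,3,0,0,0,2,0,0,0,1.6,0,0,0,0,0,0,0,0,0]'; python3 - <<'E'
from h import *
w=snap('wrist','w2'); cv2.imwrite('pics/w2z.png',cv2.resize(w['image'][150:420,150:410],None,fx=2,fy=2)[:,:,::-1]);print(sense()['tcp_pos'])
E
```

```text
clock: 3.98
tcp_pos: [0.5297, 0.2757, 0.1038]
eef_rot: [-3.141, 0.003, 1.155]
wrist_force: [-0.5, -0.0, 0.4]
opening: 0.0856
grasp_force: 0.0
[0.53056423 0.27703237 0.10523869]
```

View pics/w2z.png

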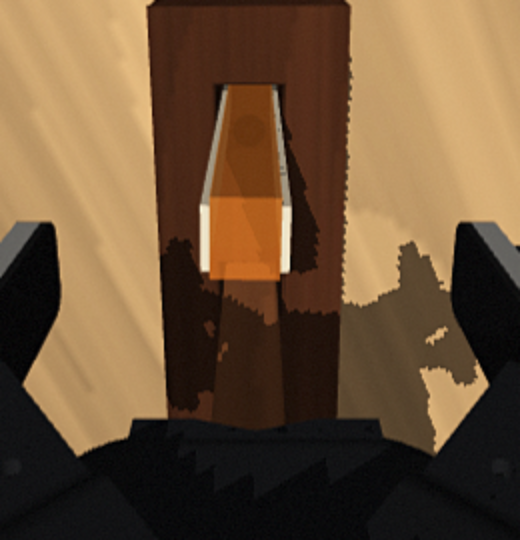

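The blank sits between the open pads: its top face is centred at crop (245,238) and the fingers' inner edges are at 60 and 453. I'll check for any leftover offset.

```bash
python3 - <<'E'
from h import *
from scipy.spatial.transform import Rotation as Ro
w=load('w2');s=sense();R=Ro.from_euler('xyz',s['eef_rot']).as_matrix();T=np.array(s['tcp_pos'])
p=ray(w,150+245/2,150+238/2,.145);print(p,100*R.T@(p-T))
for y in(-.043,0,.043):print((proj(w,T+R@[0,y,-.03])-150)*2)
E
```

```text
[0.52902781 0.27863706 0.145     ] [ 0.08333667 -0.20211541 -3.97632754]
[ 72.83528486 222.33307129]
[254.16030338 222.37334187]
[435.5761124  222.41363261]
```

```bash
python3 -m creep '[0.1,-0.2,0,0,0,0,0,0]' && python3 -m creep '[0,0,0,0,0,0,0,0,0,0,0,0,0,0,0,0,0,0,0,0,0,0,0,0,0,0,0,0,0,0,0,0,0,0,0,0,0,0,0,0]' 1 50
```

```text
clock: 4.2
tcp_pos: [0.5293, 0.2811, 0.1067]
eef_rot: [3.14, -0.003, 1.158]
wrist_force: [-0.9, 1.0, 0.7]
opening: 0.0852
grasp_force: 0.0
clock: 5.03
tcp_pos: [0.5285, 0.2805, 0.1051]
eef_rot: [3.141, -0.001, 1.158]
wrist_force: [0.1, -0.2, 2.5]
opening: 0.0179
grasp_force: 49.5
```

```bash
python3 -m creep '[0,0,-0.5,0,0,0,-1,0,0,0,-1.5,0,0,0,-2,0,0,0,-2,0,0,0,-2,0,0,0,-2,0,0,0,-2,0,0,0,-2,0,0,0,-1.5,0]' && python3 -m creep '[0,0,0,0]'; python3 - <<'E'
from h import *
w=snap('wrist','w3');a=snap('scene','s3');M=np.hstack([cv2.resize(w['image'],(400,300)),a['image'][60:360,180:560]]);cv2.imwrite('pics/m3.png',M[:,:,::-1])
E
```

```text
clock: 5.87
tcp_pos: [0.5283, 0.2808, 0.2723]
eef_rot: [3.14, -0.002, 1.159]
wrist_force: [0.0, -0.2, -0.9]
opening: 0.0179
grasp_force: 49.3
clock: 5.95
tcp_pos: [0.5299, 0.2821, 0.2745]
eef_rot: [3.137, -0.006, 1.158]
wrist_force: [-0.8, 1.2, 0.1]
opening: 0.0179
grasp_force: 49.3
```

View pics/m3.png

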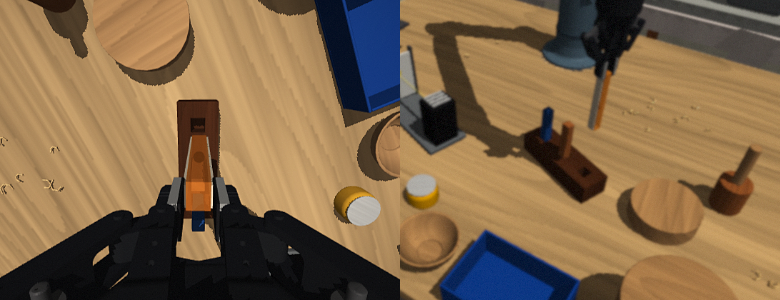

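Right view: the blank is out of the rack, upright in the fingers, and the others are untouched. Now to the lamp.

```bash
python3 -m creep '[-1,0.5,0,0,-2,0.9,0,0,-3.6,1.67,0,0,-3.6,1.67,0,0,-3.6,1.67,0,0,-3.6,1.67,0,0,-3.6,1.67,0,0,-3.6,1.67,0,0,-3.6,1.67,0,0,-3.6,1.67,0,0]' && python3 -m creep '[-3.6,1.67,0,0,-3.6,1.67,0,0,-2.5,1.2,0,0,-1.6,0.7,0,0,-1,0.5,0,0,0,0,0,-3.1,0,0,0,-3,0,0,0,0,0,0,0,0,0,0,0,0]'; python3 - <<'E'
from h import *
w=snap('wrist','w4');cv2.imwrite('pics/w4.png',w['image'][:,:,::-1]);s=sense();print(s['tcp_pos'],s['eef_rot'])
E
```

```text
clock: 6.88
tcp_pos: [0.5338, -0.0733, 0.268]
eef_rot: [-3.139, 0.002, 1.157]
wrist_force: [0.4, 0.2, 0.7]
opening: 0.0185
grasp_force: 49.3
clock: 7.72
tcp_pos: [0.5388, -0.2051, 0.2692]
eef_rot: [-3.14, -0.0, 1.265]
wrist_force: [-0.3, 0.4, -0.3]
opening: 0.0181
grasp_force: 49.3
[ 0.53894749 -0.2051698   0.26938731] [-3.14078960e+00 -1.43899216e-04  1.26491456e+00]
```

View pics/w4.png

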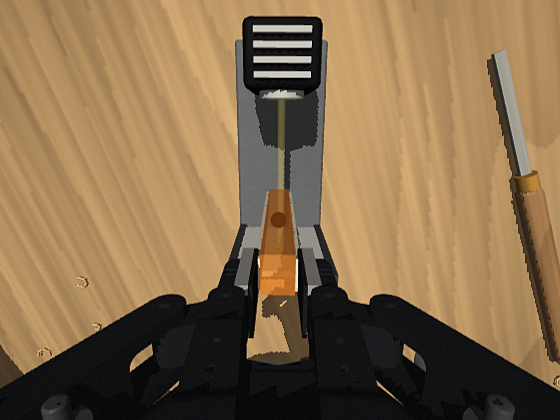

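The lamp is at top centre. The beam runs from (281,97) to (281,188) and the speck is at about (278.5,219). I'll compare them laterally.

```bash
python3 - <<'E'
from h import *
from scipy.spatial.transform import Rotation as Ro
w=load('w4');s=sense();R=Ro.from_euler('xyz',s['eef_rot']).as_matrix();T=np.array(s['tcp_pos'])
f=lambda u,v,z:np.round(1000*R.T@(ray(w,u,v,z)-T),1)
i=w['image'].astype(int);y=i[:,:,0]+i[:,:,1]-2*i[:,:,2]
for v in(110,130,170):
    r=y[v,268:296];c=(r.clip(np.median(r)+15)-np.median(r)-15);u=268+.5*0+(c*np.arange(28)).sum()/c.sum();print('beam',u,f(u,v,.1))
d=i.sum(2);m=(d[208:232,262:297]<d[208:232,262:297].min()+60);ys,xs=np.nonzero(m);print('speck',262+xs.mean(),208+ys.mean(),f(262+xs.mean(),208+ys.mean(),T[2]-.04))
for p in((238,80),(324.5,80),(240,200),(322,200)):print('plate',f(*p,.014))
print('lens',f(281,96,.113))
E
```

```text
beam 281.0026315789474 [ 71.5   3.8 169.4]
beam 280.8500669344043 [ 52.    3.8 169.4]
beam 280.6525 [ 11.1   3.7 169.4]
speck 278.42105263157896 219.04306220095694 [-0.7  0.9 40. ]
plate [107.  -47.7 255.4]
plate [107.   57.6 255.4]
plate [-44.  -49.9 255.4]
plate [-44.   60.2 255.3]
lens [ 84.2   3.7 156.4]
```

```bash
python3 -m creep '[0.3,0.3,0,0,0,0,1.5,0,0,0,2,0,0,0,2,0,0,0,2,0,0,0,2,0,0,0,1.7,0,0,0,1,0,0,0,0.7,0,0,0,0,0]' && python3 -m creep '[0,0,0,0,0,0,0,0,0,0,0,0,0,0,0,0]'; python3 - <<'E'
from h import *
from scipy.spatial.transform import Rotation as Ro
w=snap('wrist','w5');a=snap('scene','s5');s=sense();T=np.array(s['tcp_pos']);print(T,s['eef_rot'],s['grasp_force'])
X=T-[0,0,.04];print(proj(a,X),proj(w,X),'beam',proj(a,[.5403,-.205,.1]))
b=cv2.resize(a['image'][80:230,130:280],(600,600),interpolation=cv2.INTER_CUBIC)
M=np.zeros((600,800,3),np.uint8);M[:,:600]=b;M[:400,600:]=cv2.resize(w['image'][60:260,230:330],(200,400));cv2.imwrite('pics/m5.png',M[:,:,::-1])
E
```

```text
clock: 8.6
tcp_pos: [0.5421, -0.2034, 0.1394]
eef_rot: [-3.139, -0.0, 1.265]
wrist_force: [0.0, 1.0, -0.5]
opening: 0.0179
grasp_force: 49.3
clock: 8.93
tcp_pos: [0.5438, -0.2042, 0.142]
eef_rot: [3.139, 0.0, 1.265]
wrist_force: [-0.8, -0.2, -1.4]
opening: 0.0178
grasp_force: 49.3
[ 0.54343087 -0.20414127  0.14154928] [3.14021117e+00 1.84485435e-04 1.26449459e+00] 49.259825348854065
[191.76775303 146.76209042] [276.05496468 217.75224115] beam [192.41295485 146.56832151]
```

View pics/m5.png

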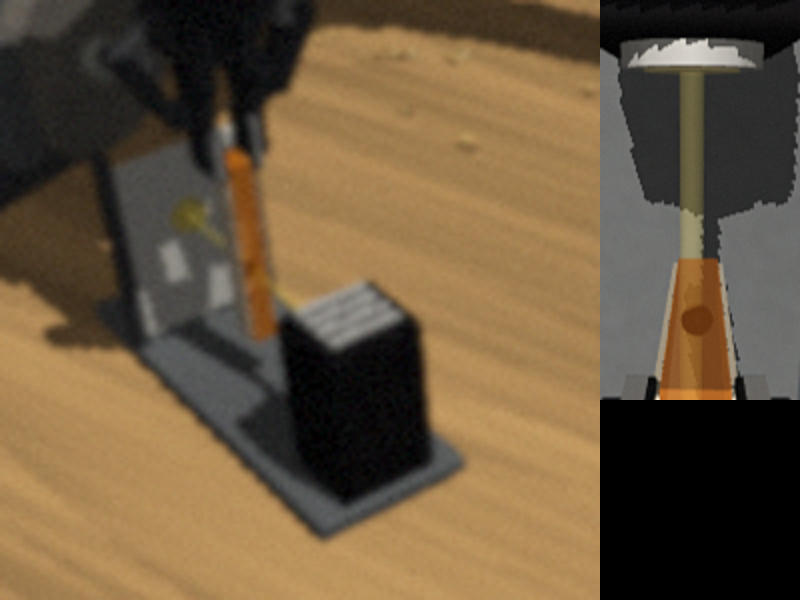

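Scene: the blank hangs upright and free between lamp and screen. The beam enters at (275,290) and leaves at (225,242), straddling the speck at about (255,270). In the wrist view the speck is about 2 mm right of the beam. I'll make a small correction, then settle and hand in.

```bash
python3 -m creep '[0,-0.15,0.1,0,0,0,0,0,0,0,0,0,0,0,0,0,0,0,0,0,0,0,0,0,0,0,0,0,0,0,0,0]' && python3 -c "
from h import *
print(finish_job())"
```

```text
clock: 9.7
tcp_pos: [0.5415, -0.2035, 0.1398]
eef_rot: [3.142, -0.0, 1.265]
wrist_force: [0.5, 0.8, -0.6]
opening: 0.0183
grasp_force: 49.3
the job is handed in; nothing more can be done
None
```

I handed the job in at 9.7 s of robot time with the amber blank held upright by its frosted faces, the speck within about 2 mm of the beam by my measurements and the rack's other blanks untouched; no verdict was returned.

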